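# Load the polarimeter: roll in the tube, shut the cover, start the reading

### The arm

A 6-joint arm with a two-finger parallel gripper is mounted at the origin on a cart in front of the work surface, level with it; the furniture and walls round the work are solid. World frame = base frame: x ahead of the robot, y to its left, z up, the work surface at z = 0. Lengths are in mm, angles in rad, forces in N, time in s.
With the tool pointing down it reaches from about 275 to 1000 mm from the base axis. Payload 8.4 kg.
Tool frame: the origin (TCP) lies where the fingers leave the gripper's body, on its centre line; the fingertips stand 73 mm ahead of it and the grasp point (between the pads) lies 54 mm ahead of it (grip_point_offset is the distance from the TCP to the grasp point, in mm); z points along the fingers, y is the direction in which the jaws open and shut (so a half turn about z gives the same grasp; the last joint's range is limited). The gripper opens to 85 mm and grips with 20 to 120 N. Pads are 22 mm wide; open, the fingers measure 114 mm over their backs; the gripper's body (76 mm by 85 mm) begins 54 mm behind the grasp point. The pads swing forward as they close: fully open they stand 13 mm farther back than shut.
Start: joints at [-1.152, 0.353, 1.633, -0, 1.155, -0.002], TCP at [255.306, -570.48, 303.881] pointing down, gripper open.
Joint ranges: [-2.63, 2.63], [-0.92, 2.1], [0.06, 2.66], [-1.3, 4.44], [0, 2.69], [-3.02, 3.02]. Speed limits (rad/s): [2.22, 2.22, 2.79, 3.14, 3.14, 3.14].

### API

Orientations are given as [roll, pitch, yaw] about the fixed x, y, z axes, in that order (R = Rz(yaw) Ry(pitch) Rx(roll)).
In Python, from rig import sense, grab_frame, sign_off, grip_point_offset gives the robot as it stands. The module is installed in compiled form; this text tells all that it offers.
- The arm moves only by the tool drive_tool, never from a script. Its argument "targets" is one flat list of numbers, 7 for each row, row after row: the shift along the tool's x, y, z in m, then the turn, a rotation vector about the tool's x, y, z in rad, then the opening, from 0 (shut) to 1 (fully open). In form: [tx, ty, tz, wx, wy, wz, grip, tx, ty, tz, wx, wy, wz, grip, ...]. A call has 1 to 12 rows; each row is the pose to reach, as a shift and turn from the pose commanded when the call began, along the tool's axes at that moment; what a row does not reach only later rows make up. A row lasts 1/12 s, in which the tool goes at most 41.7 mm and 7.16 degrees, less where a joint would pass 70% of its speed; a pose out of reach is approached as far as the arm can. A call with a gripper value outside its range is refused whole. The fingers move at their own pace and stop on an object; "force" is the grip in N (left out, the last holds). Time passes only in rows, so rows that repeat a pose let the fingers close. It gives the time, the measured TCP pose, the force and the opening at its end, in the units of the state.
- sense(): the state, without advancing time (a new reading comes with each control period).
- grab_frame(name): name is "scene" or "top" or "wrist"; returns a dict with "color" (400x640x3 uint8, blue, green, red), "vertical_fov" (degrees; the focal length in pixels is half the picture's height over the tangent of half this angle, whatever the lens; pixels are square), "cx", "cy" (the principal point, pixels), "world_from_camera" (4x4, takes a point from camera to world coordinates). Camera axes: x right, y down, z forward; pixel columns grow to the right and rows downward; lengths in mm; the calibration is good to about 2 mm. A picture is of the moment at which its call begins. There is no depth.
- sign_off(): hands the job in, once; it reports no verdict.
The state is a dict: "clock": time; "qpos": joint angles; "qvel": joint speeds; "joint_efforts": joint torques, N m; "eef_pos": TCP position; "tcp_rot": TCP orientation; "contact_force": force on the tool from outside, world axes, zero at the start; "wrist_torque": the same for the moment, N m; "opening": opening from 0.0 (shut) to 1.0 (fully open).
Only numpy, scipy, OpenCV 4.12 (cv2) and the standard library are available. Lean on these libraries where they do the work, as an engineer would, in place of code of your own. Each camera call takes 0.05 s, during which the arm holds its last target. There are 200 camera calls.

### The job

Take a reading on the bench polarimeter without picking anything up: with a fingertip on top of the glass sample tube in the open chamber, gently roll it (do not drag it) over the bed until it rests along the white line. Then push the black sliding cover fully shut by its ridge, and only then press the round black measuring key right down and let it go. Never lift the tube, and leave the things standing around as they are.

Things in the scene. Friction and masses are not known exactly. Their poses are not given: they have to be found in the camera images.
- polarimeter: low white bench polarimeter, fixed, 170 x 419 mm. Origin on the bench below the middle of the line; x to its back, y left along the line. Open chamber in its middle: inside x -83 to 47, y -75 to 75 mm, flat bed at z = 18, rim at 54 mm. Left of it the lamp housing (y to 247, top 54 mm), the open cover parked on it; right the detector housing (y -83 to -172, top 74 mm) with display and key.
- line (a point): middle of the marked line, on the surface of the black rubber bed, 18 mm above the bench: a straight white line 2 mm wide across the whole bed (along the polarimeter's y), ending under the round glass windows in the chamber's two end walls; black ticks on the rim continue it. Axes as the polarimeter's.
- tube: glass sample tube, 110 mm long, 80 to 150 g, lying 36 to 62 mm in front of the line, nearly parallel. Rolls on two steel end caps, 30 mm across, 14 mm long; glass 22 mm across (26 mm at y 24 to 38 mm), its top 26 mm above the bed. Origin mid-tube on its axis, own y along it, z up at the start, turning as it rolls. Pushed on top it goes 15/26 as far as the fingertip; let go, it stops almost at once.
- cover (a joint): sliding light cover, in m: 0 = fully shut (against the detector housing), about 0.15 = open, parked over the lamp housing on the left. A flat black plate 154 x 157 x 7 mm, its top 63 mm above the bench; slides along the polarimeter's y with about 1.5 N of friction and stays where it is left.
- cover_ridge (a point): middle of the top edge of the cover's grip ridge, 79 mm above the bench; the ridge stands 16 mm above the plate, is 10 mm thick (y) and 60 mm long (x). Pushed at its left face towards the polarimeter's -y, the cover shuts. In the polarimeter's frame it lies at x = -10 mm, y = the cover joint's value.
- key (a joint): round black measuring key, in m: 0 = up, 0.005 = fully down (about 5 N); springs back when let go.
- key_top (a point): middle of the top face of the measuring key, 24 mm across, on top of the detector housing at its front; it is pressed straight down.
- beaker_glass: glass beaker with spout, 73 mm tall; a bystander, to be left alone. Origin at the centre of its underside.
- funnel: clear plastic funnel standing on its mouth, 74 mm tall; a bystander, to be left alone. Origin at the centre of its underside.
- petri_0: lidded petri dish, 61 mm across, 16 mm tall; a bystander, to be left alone. Origin at the centre of its underside.
- timer: white bench timer lying on the bench, 62 x 66 x 18 mm; a bystander, to be left alone. Origin at the centre of its underside.
- stopper_0: larger rubber stopper, 28 mm across, 24 mm tall; a bystander, to be left alone. Origin at the centre of its underside.
- stopper_1: smaller rubber stopper, 20 mm across, 24 mm tall; a bystander, to be left alone. Origin at the centre of its underside.
- marker_black: black marker pen, 138 mm long, lying on the bench in front of the polarimeter; a bystander, to be left alone. Origin at the centre of its underside.

How it is judged:
By the outcome, as a careful person would: the job done as asked, in the order asked, and still so for the second after the job is handed in, with the robot touching nothing.
It also fails if it takes over 64 s, if anything falls off the work surface, if the arm or the gripper's body presses on something with over 40 N, if the wrist force passes 120 N, or if a joint passes its speed limit or range.

## Working session

There is one attempt and no reset: what is moved stays moved. The work goes in short steps, Python scripts to look and compute and a tool call to move; the robot and the scene stay as the last step left them, time stands still between calls to the robot, and variables do not carry over. Pictures are saved under pics/ and viewed, about 8 in all and at most 12, crops included, and the job is handed in when it is done.

Besides the shell and the picture viewer there is one more tool, called after ">>>" as name(argument=value, ...) on one line, values as JSON. drive_tool: Moves the arm, as the interface text tells. Its arguments: {"type":"object","properties":{"targets":{"type":"array"},"force":{"type":"number"}},"required":["targets"]}

```bash
mkdir -p pics; cat > h.py <<'E'
import numpy as np, cv2
from rig import sense, grab_frame
def cam(n,save=None):
    f=grab_frame(n); 
    if save: cv2.imwrite('pics/'+save,f['color'])
    return f
def ray(f,u,v):
    h=f['color'].shape[0]; fl=h/2/np.tan(np.radians(f['vertical_fov'])/2)
    T=np.array(f['world_from_camera']); d=T[:3,:3]@np.array([(u-f['cx'])/fl,(v-f['cy'])/fl,1]); return T[:3,3],d
def onz(f,u,v,z):
    o,d=ray(f,u,v); return (o+d*(z-o[2])/d[2])
def px(f,p):
    h=f['color'].shape[0]; fl=h/2/np.tan(np.radians(f['vertical_fov'])/2)
    T=np.array(f['world_from_camera']); c=T[:3,:3].T@(np.array(p)-T[:3,3]); return c[0]/c[2]*fl+f['cx'],c[1]/c[2]*fl+f['cy']
E
python3 - <<'E'
from h import *
s=sense(); print({k:np.round(v,3) for k,v in s.items()})
for n in('top','scene'):
    f=cam(n,n+'0.png'); print(n,f['vertical_fov'],f['cx'],f['cy'],np.round(f['world_from_camera'],3).tolist())
E
```

```text
{'clock': np.float64(0.0), 'qpos': array([-1.152,  0.354,  1.634,  0.   ,  1.155, -0.002]), 'qvel': array([ 0.   ,  0.001,  0.001,  0.   , -0.002,  0.001]), 'joint_efforts': array([ 1.0000e-03, -6.0525e+01, -3.4206e+01,  0.0000e+00,  9.0000e-03,
       -0.0000e+00]), 'eef_pos': array([ 255.135, -570.119,  303.159]), 'tcp_rot': array([-3.14 , -0.   ,  0.421]), 'contact_force': array([ 0.318,  0.401, -0.033]), 'wrist_torque': array([ 0.03 , -0.016, -0.006]), 'opening': np.float64(0.996)}
top 52.85839288763886 324.65021991476016 197.01669387880418 [[0.001, -0.986, 0.169, 338.086], [-1.0, 0.003, 0.023, 18.132], [-0.023, -0.169, -0.985, 1158.998], [0.0, 0.0, 0.0, 1.0]]
scene 47.33857032886672 321.3042290763776 191.3071320185256 [[-0.735, -0.278, 0.618, -189.866], [-0.677, 0.325, -0.66, 752.825], [-0.017, -0.904, -0.427, 560.081], [0.0, 0.0, 0.0, 1.0]]
```

View pics/top0.png

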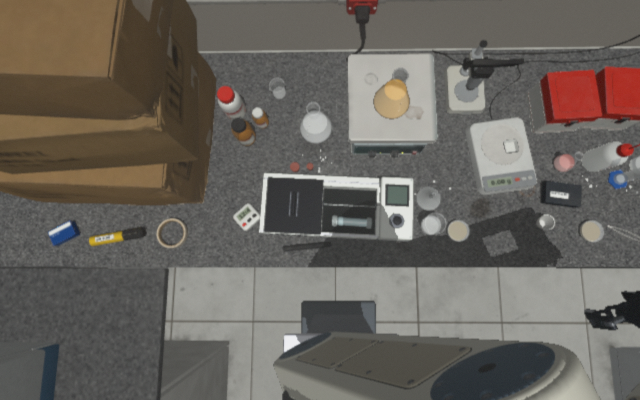

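View pics/scene0.png

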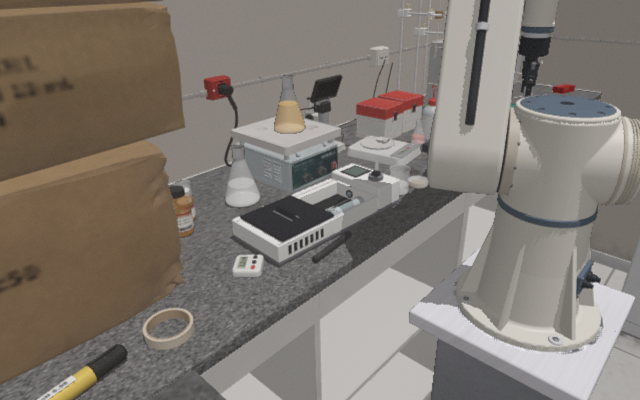

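The top view shows the instrument spanning about (262,174)–(413,240), with the cover on the left, the tube at (352,222) and the key at (396,220). I'll enlarge that part and estimate the frame.

```bash
python3 - <<'E'
from h import *
f=cam('top'); im=f['color'][160:260,240:440]
cv2.imwrite('pics/crop1.png',cv2.resize(im,None,fx=4,fy=4,interpolation=cv2.INTER_CUBIC))
for n,u,v,z in [('FL',260,235,54),('BL',263,175,54),('BR',413,178.5,74),('FR',412,240,74),('key',397,220,79),('tube',352,222,33),('ridge',294,205,79)]:
    print(n,onz(f,u,v,z).round(1))
E
```

```text
FL [421.7 221.4  54. ]
BL [590.8 217.7  54. ]
BR [ 574.8 -199.4   74. ]
FR [ 406.7 -190.8   74. ]
key [ 459.9 -151.6   79. ]
tube [459.6 -32.9  33. ]
ridge [501.2 126.3  79. ]
```

View pics/crop1.png

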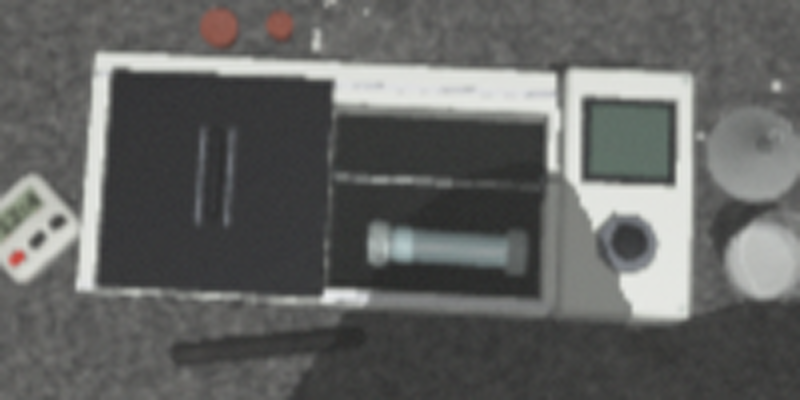

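```bash
python3 - <<'E'
from h import *
f=cam('top')
def c(u,v,z): return onz(f,240+(u+.5)/4-.5,160+(v+.5)/4-.5,z)
L=c(335,178,18);R=c(546,184,18);d=(L-R)[:2];yaw=np.arctan2(-d[0],d[1])
d2=(c(110,70,63)-c(332,80,63))[:2];d3=(c(92,53,54)-c(690,72,74))[:2]
print('line',L,R,'yaws',[np.degrees(np.arctan2(-q[0],q[1])).round(2) for q in (d,d2,d3)])
print('det TR,BR,',c(690,72,74),c(688,320,74),'key',c(629,241,79),'ridge',c(214,176,79))
a,b=c(372,243,33),c(523,252,33);t=a-b;print('tube',a,b,(a+b)/2,np.linalg.norm(t),np.degrees(np.arctan2(-t[0],t[1])))
# instrument centre y from cover's/chamber edges
print('cham',c(334,178,18),'cover right edge',c(331,180,63),'det left edge',c(562,180,74))
E
```

```text
line [512.8052232   47.95704108  18.        ] [ 508.14468225 -102.89902558   18.        ] yaws [np.float64(-1.77), np.float64(-2.84), np.float64(-2.71)]
det TR,BR, [ 577.29431931 -197.0947108    74.        ] [ 407.68565611 -189.79582622   74.        ] key [ 460.24197276 -151.243511     79.        ] ridge [505.01695667 128.70427603  79.        ]
tube [464.25575012  21.47200021  33.        ] [457.79470285 -84.26738043  33.        ] [461.02522648 -31.39769011  33.        ] 105.93659306534059 -3.496625831901876
cham [512.8067604   48.67458021  18.        ] cover right edge [504.52673018  49.53466095  63.        ] det left edge [ 502.52426587 -107.86109284   74.        ]
```

>>> drive_tool(targets=[0.015, -0.015, 0, 0, 0, 0.04, 0, 0.04, -0.04, 0, 0, 0, 0.08, 0, 0.068, -0.068, 0, 0, 0, 0.12, 0, 0.096, -0.096, 0, 0, 0, 0.16, 0, 0.124, -0.124, 0, 0, 0, 0.2, 0, 0.152, -0.152, 0, 0, 0, 0.24, 0, 0.18, -0.18, 0, 0, 0, 0.28, 0, 0.208, -0.208, 0, 0, 0, 0.32, 0, 0.236, -0.236, 0, 0, 0, 0.36, 0, 0.264, -0.264, 0, 0, 0, 0.4, 0, 0.286, -0.286, 0, 0, 0, 0.44, 0, 0.3, -0.3, 0, 0, 0, 0.465, 0])

```text
clock: 1.2
eef_pos: [407.0, -171.4, 304.0]
tcp_rot: [-3.141, -0.0, -0.045]
contact_force: [-0.9, -0.7, -0.4]
opening: -0.002
```

>>> drive_tool(targets=[0.008, -0.022, 0.01, 0, 0, 0, 0, 0.018, -0.052, 0.03, 0, 0, 0, 0, 0.028, -0.082, 0.05, 0, 0, 0, 0, 0.038, -0.112, 0.07, 0, 0, 0, 0, 0.045, -0.132, 0.09, 0, 0, 0, 0, 0.048, -0.142, 0.1, 0, 0, 0, 0, 0.048, -0.142, 0.11, 0, 0, 0, 0, 0.048, -0.142, 0.11, 0, 0, 0, 0])

```text
clock: 1.87
eef_pos: [459.8, -34.3, 192.4]
tcp_rot: [3.141, 0.003, -0.043]
contact_force: [-1.4, 0.8, -0.7]
opening: 0.005
```

```bash
python3 - <<'E'
from h import *
f=cam('wrist','w1.png'); print(sense()['eef_pos'],f['vertical_fov'],np.round(f['world_from_camera'],3).tolist())
print([np.round(px(f,p)) for p in ([461,-31,44],[510.5,-27,18])])
E
```

```text
[460.15844955 -34.88424436 193.35155155] 64.36230635950137 [[-0.042, -0.956, -0.292, 534.199], [-0.999, 0.04, 0.013, -35.73], [-0.001, 0.292, -0.956, 262.822], [0.0, 0.0, 0.0, 1.0]]
[array([315., 207.]), array([307., 134.])]
```

View pics/w1.png

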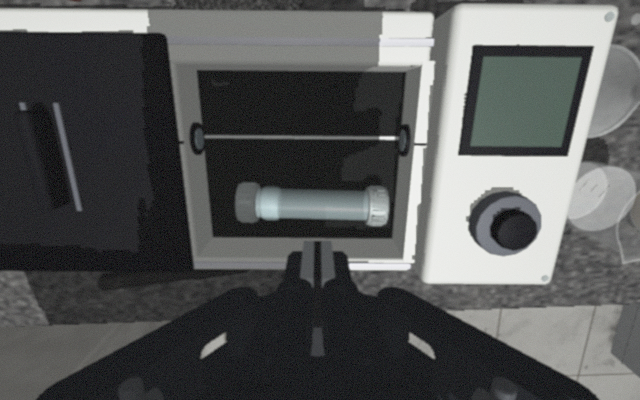

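The wrist view shows the line along row ~137 (columns 205–397) and the tube from 236 to 389 at row ~205. The key is at (515,229) and the fingertips at (317,245). I'll measure the line and tube by mask.

```bash
cat > meas.py <<'E'
from h import *
def meas(f,r0=150,r1=240,dbg=True,lr=(128,148),thr=75):
    g=cv2.cvtColor(f['color'],cv2.COLOR_BGR2GRAY).astype(float)
    P=[]
    for u in range(212,392,4):
        col=g[lr[0]:lr[1],u]; w=np.clip(col-np.median(col)-25,0,None)
        if w.sum()>30: P.append(onz(f,u,lr[0]+(w*np.arange(len(w))).sum()/w.sum(),18)[:2])
    P=np.array(P); k=np.polyfit(P[:,1],P[:,0],1)
    m=(g[r0:r1,212:398]>thr).astype(np.uint8)
    n,l,s,c=cv2.connectedComponentsWithStats(m); i=1+np.argmax(s[1:,4]); x,y,w,h,_=s[i]
    print('tube box',x+212,y+r0,w,h)
    Q=[]
    for u in range(x+int(.25*w),x+int(.8*w),3):
        r=np.where(l[:,u]==i)[0]; Q.append((u+212,r[0]+r0,r[-1]+r0))
    Q=np.array(Q); T=[]
    for u,a,b in Q: T.append(onz(f,u,(a+b)/2,33)[:2])
    T=np.array(T); kt=np.polyfit(T[:,1],T[:,0],1)
    e=[onz(f,x+212+q,y+r0+h/2,33)[1] for q in (0,w-1)]
    print('rows',Q[0],Q[-1]); yc=np.mean(e)
    print('line x@y=-27',np.polyval(k,-27).round(2),'yaw',np.degrees(-np.arctan(k[0])).round(2),'res',np.std(P[:,0]-np.polyval(k,P[:,1])).round(2))
    print('tube ends y',np.round(e,1),'x@mid',np.polyval(kt,yc).round(2),'yaw',np.degrees(-np.arctan(kt[0])).round(2))
    print('gap in front of line: mid %.1f  left end %.1f right end %.1f'%tuple((np.polyval(k,y)-np.polyval(kt,y))*np.cos(k[0]) for y in (yc,yc+48,yc-48)))
    return k,kt,yc
E
python3 - <<'E'
from meas import *
f=cam('wrist'); meas(f)
print('key',onz(f,515,229,79),'ridge mid-top',onz(f,52,157,79))
print('line ends',onz(f,205,137,18),onz(f,397,138,18))
E
```

```text
tube box 235 183 154 44
rows [273 187 220] [357 193 220]
line x@y=-27 508.61 yaw -2.86 res 0.06
tube ends y [ 29.7 -87.1] x@mid 459.31 yaw -4.27
gap in front of line: mid 49.1  left end 48.0 right end 50.3
key [ 452.87027967 -156.75062684   79.        ] ridge mid-top [510.20519442 120.05135184  79.        ]
line ends [512.35183628  50.44890969  18.        ] [505.25877815 -96.08589462  18.        ]
```

>>> drive_tool(targets=[-0.0072, -0.0059, 0.02, 0, 0, 0, 0, -0.0072, -0.0059, 0.045, 0, 0, 0, 0, -0.0072, -0.0059, 0.06, 0, 0, 0, 0, -0.0072, -0.0059, 0.068, 0, 0, 0, 0, -0.0072, -0.0059, 0.072, 0, 0, 0, 0, -0.0072, -0.0059, 0.072, 0, 0, 0, 0, -0.0072, -0.0059, 0.072, 0, 0, 0, 0])

```text
clock: 2.55
eef_pos: [454.5, -28.6, 122.7]
tcp_rot: [3.142, -0.001, -0.045]
contact_force: [0.4, -0.3, 0.3]
opening: 0.002
```

```bash
python3 - <<'E'
from h import *
s=sense();print(s['eef_pos'],s['tcp_rot'],s['contact_force'])
cam('wrist','w2.png')
s=sense();print(s['eef_pos'],s['tcp_rot'],s['contact_force'])
E
```

```text
[454.48607823 -28.612879   122.7004367 ] [ 3.14153906e+00 -1.22419612e-03 -4.48672852e-02] [ 0.40262088 -0.33957231  0.29467513]
[454.58033287 -28.51204401 122.84547171] [ 3.14153217e+00 -1.61715899e-03 -4.47086090e-02] [ 0.091542   -0.10245615  0.22012049]
```

View pics/w2.png

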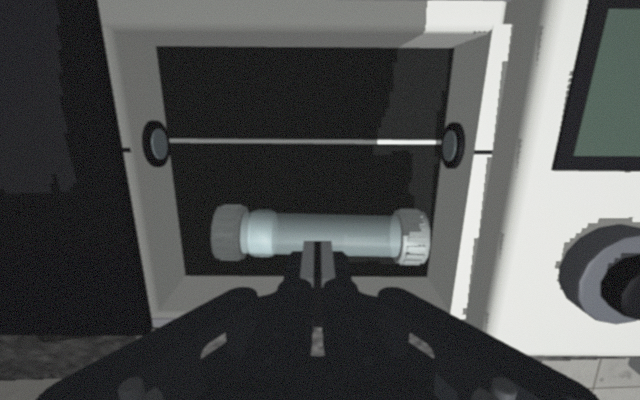

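The fingertips are at (317,243), just over the near side of the tube's middle and clear of the walls. I'll feel downward now.

>>> drive_tool(targets=[0, 0, 0.002, 0, 0, 0, 0, 0, 0, 0.0035, 0, 0, 0, 0, 0, 0, 0.0045, 0, 0, 0, 0, 0, 0, 0.005, 0, 0, 0, 0, 0, 0, 0.005, 0, 0, 0, 0])

```text
clock: 3.02
eef_pos: [453.9, -28.1, 116.9]
tcp_rot: [-3.142, 0.0, -0.044]
contact_force: [0.4, -0.4, -0.0]
opening: 0.002
```

>>> drive_tool(targets=[0, 0, 0.0005, 0, 0, 0, 0, 0, 0, 0.0005, 0, 0, 0, 0])

```text
clock: 3.18
eef_pos: [454.2, -28.1, 116.5]
tcp_rot: [-3.142, -0.001, -0.044]
contact_force: [0.4, -0.7, 3.0]
opening: -0.001
```

>>> drive_tool(targets=[0, 0, 0.0005, 0, 0, 0, 0, 0, 0, 0.0005, 0, 0, 0, 0])

```text
clock: 3.35
eef_pos: [454.6, -28.2, 116.4]
tcp_rot: [3.142, -0.002, -0.044]
contact_force: [-0.2, 0.8, 8.0]
opening: -0.005
```

Contact at about 8 N, so I'll ease off slightly and roll the first stroke.

>>> drive_tool(targets=[0, 0, -0.0003, 0, 0, 0, 0, 0.001, 0, -0.0003, 0, 0, -0.001, 0, 0.003, 0, -0.0003, 0, 0, -0.002, 0, 0.006, 0, -0.0003, 0, 0, -0.004, 0, 0.009, 0, -0.0003, 0, 0, -0.006, 0, 0.012, 0, -0.0003, 0, 0, -0.008, 0, 0.015, 0, -0.0003, 0, 0, -0.01, 0, 0.018, 0, -0.0003, 0, 0, -0.012, 0, 0.02, 0, -0.0003, 0, 0, -0.014, 0, 0.021, 0, -0.0003, 0, 0, -0.014, 0, 0.021, 0, -0.0003, 0, 0, -0.014, 0])

```text
clock: 4.27
eef_pos: [475.5, -29.5, 116.5]
tcp_rot: [3.141, -0.001, -0.03]
contact_force: [-0.5, -3.9, 5.2]
opening: 0.002
```

```bash
python3 - <<'E'
from h import *
s=sense();print(s['eef_pos'],s['contact_force'])
cam('wrist','w3.png')
E
```

```text
[475.54675856 -29.45900579 116.45799832] [-0.54495935 -3.92875141  5.1625908 ]
```

View pics/w3.png

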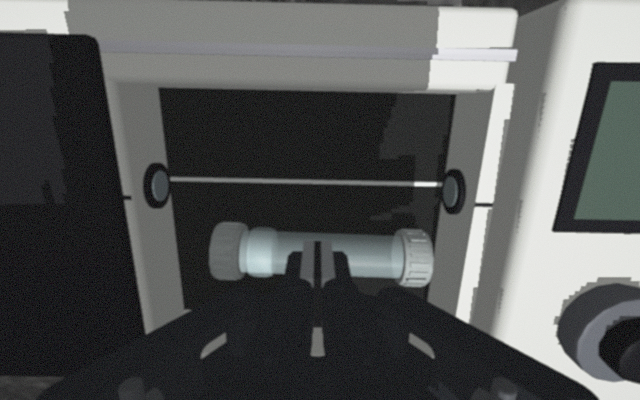

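>>> drive_tool(targets=[0.001, 0, 0, 0, 0, 0, 0, 0.003, 0, 0, 0, 0, -0.002, 0, 0.005, 0, 0, 0, 0, -0.003, 0, 0.006, 0, 0, 0, 0, -0.004, 0, 0.006, 0, 0, 0, 0, -0.004, 0, 0.006, 0, -0.002, 0, 0, -0.004, 0, 0.006, 0, -0.006, 0, 0, -0.004, 0, -0.002, 0, -0.007, 0, 0, 0.006, 0, -0.008, 0, -0.007, 0, 0, 0.018, 0, -0.008, 0, -0.007, 0, 0, 0.018, 0, -0.008, 0, -0.007, 0, 0, 0.018, 0])

```text
clock: 5.23
eef_pos: [466.1, -28.8, 123.1]
tcp_rot: [-3.142, 0.001, -0.048]
contact_force: [0.4, 0.2, -0.7]
opening: 0.003
```

```bash
python3 - <<'E'
from h import *
f=cam('wrist','w4.png'); s=sense();print(s['eef_pos'],s['tcp_rot'],s['contact_force'])
o=f['color'][120:300,100:520]; cv2.imwrite('pics/w4c.png',cv2.resize(o,(800,343),interpolation=cv2.INTER_CUBIC))
E
```

```text
[466.59494962 -28.77592246 123.17831132] [-3.14155711e+00  3.33475856e-05 -4.81723162e-02] [-0.79350293  0.48984478  0.26405502]
```

View pics/w4c.png

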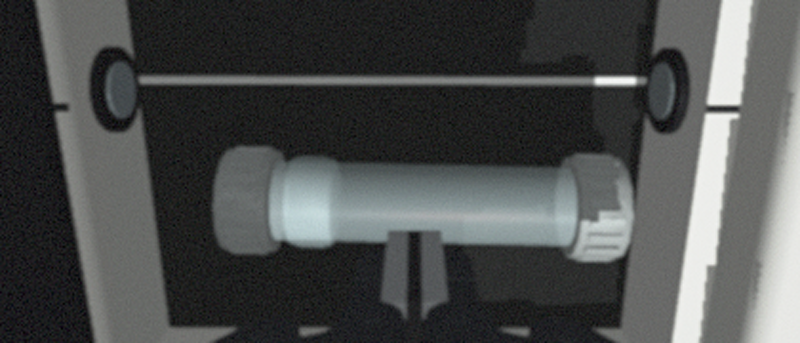

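The crop shows the tube about 34 mm short of the line and slightly tilted, right end nearer the robot. I'll get numbers from the glass edges.

```bash
cat > m2.py <<'E'
from h import *
def m2(f,c=None):
    """line (near predicted) and tube by thin-glass edge rows; columns avoid the fingers"""
    g=cv2.GaussianBlur(cv2.cvtColor(f['color'],cv2.COLOR_BGR2GRAY),(1,3),0).astype(float)
    P=[];T=[];R=[]
    for y in np.arange(-80,35,2.):
        u,v=px(f,[508.6+(y+27)*.0497,y,18]); u=int(round(u)); v=int(round(v)); a=v-9
        if 0<=u<640 and a>0:
            w=np.clip(g[a:v+10,u]-np.median(g[a:v+10,u])-25,0,None)
            if w.sum()>40: P.append(onz(f,u,a+(w*np.arange(len(w))).sum()/w.sum(),18)[:2])
    P=np.array(P); k=np.polyfit(P[:,1],P[:,0],1)
    for u in c:
        col=g[:,u]; d=np.gradient(col); lo,hi=f['rng']
        # outer edges: first strong rise, last strong fall
        up=lo+np.argmax(d[lo:(lo+hi)//2]); dn=(lo+hi)//2+np.argmin(d[(lo+hi)//2:hi])
        T.append(onz(f,u,(up+dn)/2,33)[:2]); R.append((u,up,dn))
    T=np.array(T); 
    kt=np.polyfit(T[:,1],T[:,0],1); print(R[0],R[len(R)//2],R[-1],'res',np.std(T[:,0]-np.polyval(kt,T[:,1])).round(2))
    print('line x@-27 %.2f yaw %.2f n=%d'%(np.polyval(k,-27),np.degrees(-np.arctan(k[0])),len(P)))
    print('tube x@-29 %.2f yaw %.2f'%(np.polyval(kt,-29),np.degrees(-np.arctan(kt[0]))))
    print('gap mid %.2f left %.2f right %.2f'%tuple(np.polyval(k,y)-np.polyval(kt,y) for y in (-29,19,-77)))
E
python3 - <<'E'
from m2 import *
f=cam('wrist'); f['rng']=(185,262)
m2(f,list(range(284,298,2))+list(range(338,388,2)))
print('tube ends',[onz(f,100+q*.525,120+205*.525,33).round(1) for q in (213,634)])
E
```

```text
(284, np.int64(206), np.int64(247)) (356, np.int64(207), np.int64(249)) (386, np.int64(209), np.int64(249)) res 0.12
line x@-27 508.48 yaw -2.85 n=58
tube x@-29 475.67 yaw -4.09
gap mid 32.71 left 31.66 right 33.75
tube ends [array([478.3,  29.9,  33. ]), array([472.6, -90.2,  33. ])]
```

>>> drive_tool(targets=[0.002, 0.01, 0, 0, 0, 0, 0, 0.002, 0.0202, 0, 0, 0, 0, 0, 0.002, 0.0202, 0.003, 0, 0, 0, 0, 0.002, 0.0202, 0.006, 0, 0, 0, 0, 0.002, 0.0202, 0.0068, 0, 0, 0, 0, 0.002, 0.0202, 0.0068, 0, 0, 0, 0])

```text
clock: 5.83
eef_pos: [468.4, -49.7, 116.5]
tcp_rot: [3.141, -0.001, -0.048]
contact_force: [-0.6, -4.8, 5.2]
opening: 0.001
```

>>> drive_tool(targets=[0.001, 0, 0, 0, 0, 0, 0, 0.003, 0, 0, 0, 0, -0.002, 0, 0.006, 0.0001, 0, 0, 0, -0.004, 0, 0.009, 0.0002, 0, 0, 0, -0.006, 0, 0.012, 0.0002, 0, 0, 0, -0.009, 0, 0.015, 0.0003, 0, 0, 0, -0.012, 0, 0.018, 0.0003, 0, 0, 0, -0.015, 0, 0.021, 0.0003, 0, 0, 0, -0.018, 0, 0.023, 0.0003, 0, 0, 0, -0.02, 0, 0.024, 0.0003, 0, 0, 0, -0.02, 0, 0.024, 0.0003, 0, 0, 0, -0.02, 0])

```text
clock: 6.75
eef_pos: [492.4, -50.7, 116.5]
tcp_rot: [3.141, -0.001, -0.028]
contact_force: [-0.7, -3.7, 6.1]
opening: -0.003
```

>>> drive_tool(targets=[0, 0, -0.003, 0, 0, 0, 0, 0, 0, -0.007, 0, 0, 0, 0, -0.01, 0, -0.007, 0, 0, 0.01, 0, -0.016, 0, -0.007, 0, 0, 0.02, 0, -0.016, 0, -0.007, 0, 0, 0.02, 0, -0.016, 0, -0.007, 0, 0, 0.02, 0])

```text
clock: 7.25
eef_pos: [475.0, -50.0, 123.3]
tcp_rot: [-3.141, 0.001, -0.048]
contact_force: [0.0, -0.7, 0.3]
opening: 0.003
```

```bash
python3 - <<'E'
from m2 import *
f=cam('wrist','w5.png'); s=sense();print(s['eef_pos'],s['tcp_rot'],s['contact_force'])
print('px of tube guess',px(f,[490,-29,33]),px(f,[490,7,33]),px(f,[490,-65,33]))
o=f['color'][120:300,100:520]; cv2.imwrite('pics/w5c.png',cv2.resize(o,(800,343),interpolation=cv2.INTER_CUBIC))
E
```

```text
[475.56259752 -50.05831176 123.38541256] [-3.14154262e+00  6.33756176e-05 -4.82273534e-02] [ 1.13846064 -0.65822558 -0.42392779]
px of tube guess (np.float64(280.36551849532145), np.float64(218.70696906546797)) (np.float64(214.0272508679305), np.float64(221.6742806436077)) (np.float64(347.11360355953593), np.float64(215.72132634802205))
```

View pics/w5c.png

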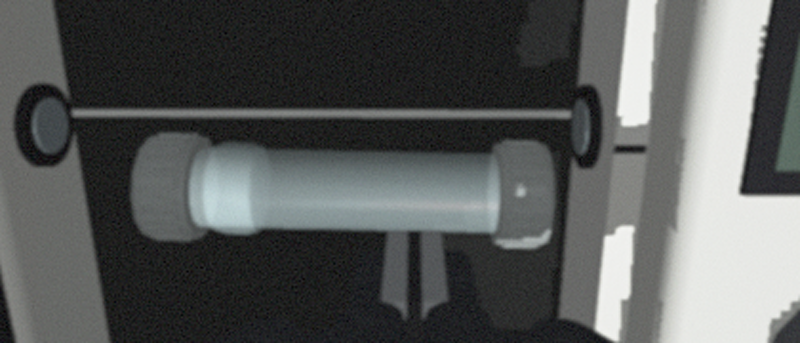

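```bash
python3 - <<'E'
from m2 import *
f=cam('wrist'); f['rng']=(186,258)
m2(f,list(range(246,296,2))+list(range(338,356,2)))
print('tube ends',[onz(f,100+q*.525,120+190*.525,33).round(1) for q in (130,554)])
E
```

```text
(246, np.int64(199), np.int64(240)) (280, np.int64(200), np.int64(241)) (354, np.int64(201), np.int64(243)) res 0.09
line x@-27 508.46 yaw -2.87 n=58
tube x@-29 489.59 yaw -3.95
gap mid 18.77 left 17.86 right 19.68
tube ends [array([492.9,  31.5,  33. ]), array([487.2, -88.6,  33. ])]
```

Tilt is about 1.1° and the gap 18.8 mm. The next stroke will be nearer the right end, with more twist and a firmer press.

>>> drive_tool(targets=[0.0047, 0.0068, 0, 0, 0, 0.02, 0, 0.0047, 0.0068, 0.003, 0, 0, 0.02, 0, 0.0047, 0.0068, 0.006, 0, 0, 0.02, 0, 0.0047, 0.0068, 0.007, 0, 0, 0.02, 0, 0.0047, 0.0068, 0.007, 0, 0, 0.02, 0])

```text
clock: 7.77
eef_pos: [480.9, -57.4, 116.5]
tcp_rot: [3.141, -0.001, -0.068]
contact_force: [0.1, -1.5, 4.5]
opening: -0.0
```

>>> drive_tool(targets=[0.001, 0, 0, 0, 0, -0.002, 0, 0.003, 0, 0, 0, 0, -0.006, 0, 0.006, 0.0001, 0, 0, 0, -0.012, 0, 0.009, 0.0002, 0, 0, 0, -0.018, 0, 0.012, 0.0002, 0, 0, 0, -0.024, 0, 0.015, 0.0003, 0, 0, 0, -0.03, 0, 0.018, 0.0003, 0, 0, 0, -0.036, 0, 0.021, 0.0003, 0, 0, 0, -0.042, 0, 0.024, 0.0003, 0, 0, 0, -0.05, 0, 0.026, 0.0003, 0, 0, 0, -0.06, 0, 0.027, 0.0003, 0, 0, 0, -0.065, 0, 0.027, 0.0003, 0, 0, 0, -0.07, 0])

```text
clock: 8.77
eef_pos: [507.7, -59.3, 116.5]
tcp_rot: [3.142, -0.001, 0.002]
contact_force: [-0.6, -0.3, 5.1]
opening: -0.001
```

>>> drive_tool(targets=[0, 0, -0.003, 0, 0, 0, 0, 0, 0, -0.007, 0, 0, 0.02, 0, -0.01, 0, -0.007, 0, 0, 0.03, 0, -0.02, 0, -0.007, 0, 0, 0.05, 0, -0.02, 0, -0.007, 0, 0, 0.05, 0, -0.02, 0, -0.007, 0, 0, 0.05, 0])

```text
clock: 9.27
eef_pos: [485.9, -59.3, 123.3]
tcp_rot: [-3.142, 0.001, -0.049]
contact_force: [0.5, -0.1, 0.4]
opening: -0.003
```

```bash
python3 - <<'E'
from m2 import *
f=cam('wrist','w6.png'); s=sense();print(s['eef_pos'],s['tcp_rot'],s['contact_force'])
for y in (-5,-29,-60): print(y,px(f,[505,y,33]),px(f,[505+11,y,36]),px(f,[505-10,y,30]))
p=px(f,[505,-20,33]);u=int(p[0]);print(u,f['color'][150:270:3,u,1].tolist())
E
```

```text
[486.72134673 -59.31379149 123.39333614] [-3.14156388e+00  1.15297309e-04 -4.82588517e-02] [ 0.54273012  0.34479456 -0.67802091]
-5 (np.float64(218.02130118541766), np.float64(214.31431561166886)) (np.float64(213.3508001596985), np.float64(196.28468480925326)) (np.float64(222.12959744090392), np.float64(229.44028135680895))
-29 (np.float64(262.54082633135465), np.float64(212.30033452685558)) (np.float64(259.5019787798997), np.float64(194.15762345676853)) (np.float64(265.1991622292379), np.float64(227.52264207814213))
-60 (np.float64(320.3195446304736), np.float64(209.68653203507859)) (np.float64(319.4088201128834), np.float64(191.3965774605771)) (np.float64(321.08736481059026), np.float64(225.03426280124916))
245 [31, 23, 38, 21, 30, 32, 29, 30, 25, 21, 23, 21, 34, 29, 76, 87, 145, 122, 119, 132, 142, 146, 155, 161, 151, 150, 145, 134, 37, 17, 32, 26, 33, 30, 31, 42, 20, 28, 24, 33]
```

```bash
python3 - <<'E'
from h import *
f=cam('wrist')
print('line px',px(f,[508.46,-27,18]),px(f,[511.5,30,18]))
o=f['color'][150:270,130:410]; cv2.imwrite('pics/w6c.png',cv2.resize(o,(800,343),interpolation=cv2.INTER_CUBIC))
E
```

```text
line px (np.float64(262.8613733703685), np.float64(199.5613002960208)) (np.float64(164.30018946177256), np.float64(199.019825521035))
```

View pics/w6c.png

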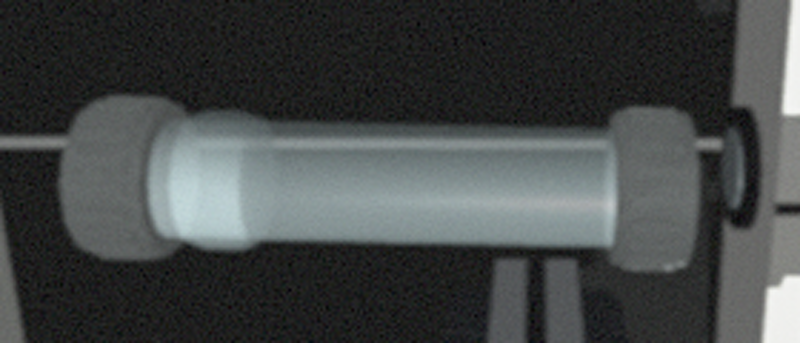

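```bash
cat > m3.py <<'E'
from h import *
def m3(f,cols,up0,dn0,w=6):
    g=cv2.cvtColor(f['color'],cv2.COLOR_BGR2GRAY).astype(float); g=cv2.blur(g,(5,1)); T=[]
    for u in cols:
        d=np.gradient(g[:,u]); a=up0-w+np.argmax(d[up0-w:up0+w]>9); b=dn0-w+np.argmin(d[dn0-w:dn0+w])
        T.append((*onz(f,u,(a+b)/2,33)[:2],a,b))
    T=np.array(T); k=np.polyfit(T[:,1],T[:,0],1); r=T[:,0]-np.polyval(k,T[:,1])
    L=lambda y:508.46+(y+27)*np.tan(np.radians(2.87))
    print('edges',T[0,2:],T[-1,2:],'res',r.std().round(2),'tube yaw %.2f (line -2.87)'%np.degrees(-np.arctan(k[0])))
    print('gap mid/left/right',[(L(y)-np.polyval(k,y)).round(2) for y in (-29,19,-77)])
E
python3 - <<'E'
from m3 import *
m3(cam('wrist'),range(228,340,2),193,236)
E
```

```text
edges [192. 235.] [194. 237.] res 0.1 tube yaw -3.98 (line -2.87)
gap mid/left/right [np.float64(3.09), np.float64(2.15), np.float64(4.02)]
```

The gap is 3.1 mm and the tilt still about 1.1°, roughly as at the start, since rolling barely changes it. I'll roll the last bit at mid-tube.

>>> drive_tool(targets=[0.008, -0.015, 0, 0, 0, 0, 0, 0.0153, -0.0311, 0, 0, 0, 0, 0, 0.0153, -0.0311, 0, 0, 0, 0, 0, 0.0153, -0.0311, 0.003, 0, 0, 0, 0, 0.0153, -0.0311, 0.006, 0, 0, 0, 0, 0.0153, -0.0311, 0.0068, 0, 0, 0, 0, 0.0153, -0.0311, 0.0068, 0, 0, 0, 0])

```text
clock: 10.0
eef_pos: [504.0, -29.4, 116.6]
tcp_rot: [-3.141, -0.0, -0.049]
contact_force: [0.0, 1.7, 2.5]
opening: 0.003
```

>>> drive_tool(targets=[0.001, 0, 0, 0, 0, 0, 0, 0.0025, 0, 0, 0, 0, 0, 0, 0.004, 0, 0, 0, 0, 0, 0, 0.005, 0, 0, 0, 0, 0, 0, 0.0054, 0, 0, 0, 0, 0, 0, 0.0054, 0, 0, 0, 0, 0, 0])

```text
clock: 10.5
eef_pos: [509.4, -29.5, 116.6]
tcp_rot: [3.141, -0.0, -0.048]
contact_force: [0.2, -0.9, 3.0]
opening: -0.0
```

>>> drive_tool(targets=[0, 0, -0.002, 0, 0, 0, 0, 0, 0, -0.007, 0, 0, 0, 0, 0, 0, -0.02, 0, 0, 0, 0, -0.01, 0, -0.04, 0, 0, 0, 0, -0.03, 0, -0.06, 0, 0, 0, 0, -0.04, 0, -0.07, 0, 0, 0, 0, -0.045, 0, -0.072, 0, 0, 0, 0, -0.045, 0, -0.072, 0, 0, 0, 0, -0.045, 0, -0.072, 0, 0, 0, 0])

```text
clock: 11.25
eef_pos: [464.6, -27.1, 188.5]
tcp_rot: [-3.142, -0.0, -0.048]
contact_force: [0.3, 0.4, -0.6]
opening: 0.001
```

```bash
python3 - <<'E'
from h import *
f=cam('wrist','w7.png');print(sense()['eef_pos'],sense()['tcp_rot'])
print('line',px(f,[508.46,-27,18]))
im=f['color']; cv2.imwrite('pics/w7c.png',cv2.resize(im[0:300,0:640],(800,375),interpolation=cv2.INTER_CUBIC))
E
```

```text
[464.72905452 -27.07020117 188.20814764] [-3.14156764e+00 -6.90293519e-05 -4.82039843e-02]
line (np.float64(316.81918211518257), np.float64(144.46904704290034))
```

View pics/w7c.png

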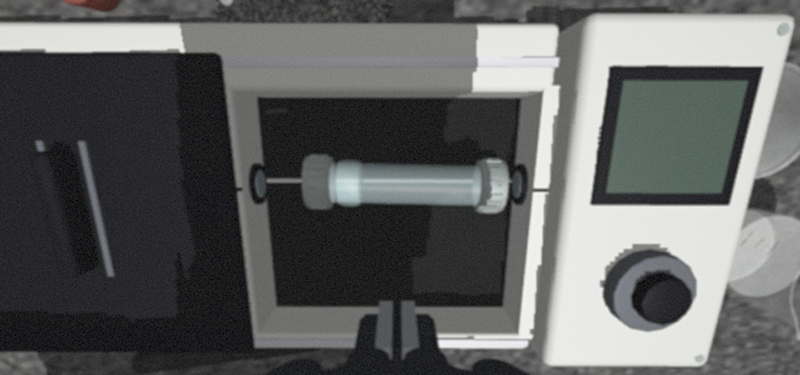

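Tube lies on the line (crop row ~184), and the key's black top is at (663,298) in the crop. I'll check the numbers and triangulate the key.

```bash
python3 - <<'E'
from m3 import *
f=cam('wrist'); m3(f,range(294,378,2),131,165)
t=grab_frame('top')
o1,d1=ray(f,530.4,238.4); o2,d2=ray(t,240+629.5/4-.5,160+241.5/4-.5)
d1/=np.linalg.norm(d1);d2/=np.linalg.norm(d2)
s=np.linalg.lstsq(np.c_[d1,-d2],o2-o1,rcond=None)[0]; a,b=o1+s[0]*d1,o2+s[1]*d2
print('key tri',a,b); print([onz(f,530.4,238.4,z).round(1) for z in (79,84,89)],[onz(t,240+629.5/4-.5,160+241.5/4-.5,z).round(1) for z in (79,84,89)])
E
```

```text
edges [130. 162.] [131. 164.] res 0.17 tube yaw -3.97 (line -2.87)
gap mid/left/right [np.float64(-0.55), np.float64(-1.47), np.float64(0.38)]
key tri [ 457.82706985 -148.25596465   89.66089643] [ 458.99873918 -149.51970058   89.99161223]
[array([ 452.7, -155.8,   79. ]), array([ 455.1, -152.3,   84. ]), array([ 457.5, -148.7,   89. ])] [array([ 460.2, -151.2,   79. ]), array([ 459.7, -150.5,   84. ]), array([ 459.1, -149.7,   89. ])]
```

>>> drive_tool(targets=[0.006, -0.03, 0, 0, 0, 0, 0, 0.012, -0.065, 0, 0, 0, 0, 0, 0.018, -0.1, 0, 0, 0, 0, 0, 0.024, -0.135, 0, 0, 0, 0, 0, 0.03, -0.165, 0, 0, 0, 0, 0, 0.034, -0.187, 0, 0, 0, 0, 0, 0.034, -0.187, 0.01, 0, 0, 0, 0, 0.034, -0.187, 0.025, 0, 0, 0, 0, 0.034, -0.187, 0.038, 0, 0, 0, 0, 0.034, -0.187, 0.046, 0, 0, 0, 0, 0.034, -0.187, 0.046, 0, 0, 0, 0])

```text
clock: 12.32
eef_pos: [506.2, 157.3, 140.2]
tcp_rot: [3.14, 0.004, -0.048]
contact_force: [0.3, -1.2, 0.5]
opening: 0.003
```

```bash
python3 - <<'E'
from h import *
cam('wrist','w8.png'); print({k:sense()[k].round(2) for k in('eef_pos','tcp_rot','contact_force')})
E
```

```text
{'eef_pos': array([506.73, 157.48, 141.29]), 'tcp_rot': array([ 3.14,  0.  , -0.05]), 'contact_force': array([ 0.07, -0.17, -0.27])}
```

View pics/w8.png

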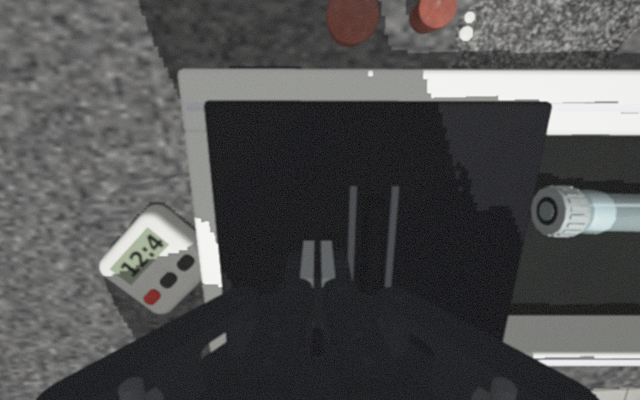

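The fingertip (317,262) sits just left of the ridge (353–395), clear of the plate. Now I push the cover.

>>> drive_tool(targets=[0, 0.004, 0, 0, 0, 0, 0, 0, 0.01, 0, 0, 0, 0, 0, 0, 0.014, 0, 0, 0, 0, 0, 0, 0.018, 0, 0, 0, 0, 0, 0, 0.024, 0, 0, 0, 0, 0, 0, 0.032, 0, 0, 0, 0, 0, 0, 0.041, 0, 0, 0, 0, 0, 0, 0.05, 0, 0, 0, 0, 0, 0, 0.059, 0, 0, 0, 0, 0, 0, 0.068, 0, 0, 0, 0, 0, 0, 0.077, 0, 0, 0, 0, 0, 0, 0.085, 0, 0, 0, 0, 0])

```text
clock: 13.37
eef_pos: [503.3, 72.1, 142.7]
tcp_rot: [-3.142, -0.0, -0.048]
contact_force: [0.6, 2.0, 3.9]
opening: 0.003
```

>>> drive_tool(targets=[0, 0.008, 0, 0, 0, 0, 0, 0, 0.017, 0, 0, 0, 0, 0, 0, 0.026, 0, 0, 0, 0, 0, 0, 0.035, 0, 0, 0, 0, 0, 0, 0.044, 0, 0, 0, 0, 0, 0, 0.052, 0, 0, 0, 0, 0, 0, 0.059, 0, 0, 0, 0, 0, 0, 0.065, 0, 0, 0, 0, 0, 0, 0.069, 0, 0, 0, 0, 0, 0, 0.072, 0, 0, 0, 0, 0, 0, 0.072, 0, 0, 0, 0, 0])

```text
clock: 14.28
eef_pos: [499.4, 0.7, 142.4]
tcp_rot: [3.141, 0.001, -0.048]
contact_force: [0.5, -1.1, 0.7]
opening: 0.004
```

>>> drive_tool(targets=[0, 0.002, 0, 0, 0, 0, 0, 0, 0.004, 0, 0, 0, 0, 0, 0, 0.005, 0, 0, 0, 0, 0, 0, 0.005, 0, 0, 0, 0, 0])

```text
clock: 14.62
eef_pos: [499.2, -3.8, 142.4]
tcp_rot: [3.142, 0.001, -0.048]
contact_force: [-0.1, -0.2, -0.1]
opening: -0.005
```

>>> drive_tool(targets=[0, 0.002, 0, 0, 0, 0, 0, 0, 0.004, 0, 0, 0, 0, 0, 0, 0.005, 0, 0, 0, 0, 0, 0, 0.005, 0, 0, 0, 0, 0])

```text
clock: 14.95
eef_pos: [499.0, -7.5, 142.4]
tcp_rot: [-3.139, 0.001, -0.05]
contact_force: [-0.1, 14.5, -1.2]
opening: -0.003
```

```bash
python3 - <<'E'
from h import *
cam('wrist','w9.png'); print({k:sense()[k].round(2) for k in('eef_pos','tcp_rot','contact_force')})
f=grab_frame('top'); im=f['color'][160:260,240:440]; w=cv2.imread('pics/w9.png')
a=cv2.resize(im,(600,300),interpolation=cv2.INTER_CUBIC); b=cv2.resize(w,(480,300))
cv2.imwrite('pics/both.png',np.vstack([a,cv2.copyMakeBorder(b,0,0,0,120,cv2.BORDER_CONSTANT)]))
E
```

```text
{'eef_pos': array([499.08,  -7.5 , 142.44]), 'tcp_rot': array([-3.14,  0.  , -0.05]), 'contact_force': array([-0.45, 12.59, -0.98])}
```

View pics/both.png

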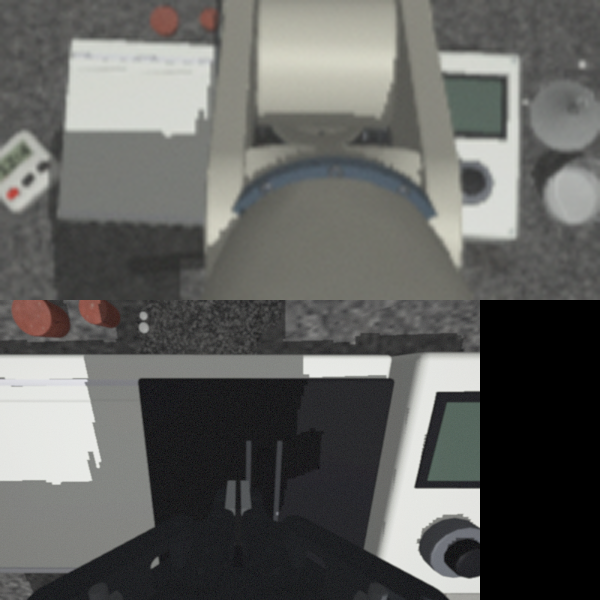

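The lower picture shows the cover's right edge against the detector housing, and the tool stalled with 12.6 N, so it is shut. Next I back off, lift and go over the key.

>>> drive_tool(targets=[0, -0.005, 0, 0, 0, 0, 0, 0, -0.01, -0.004, 0, 0, 0, 0, 0, -0.01, -0.025, 0, 0, 0, 0, 0, -0.01, -0.05, 0, 0, 0, 0, -0.005, 0.01, -0.06, 0, 0, 0, 0, -0.012, 0.04, -0.06, 0, 0, 0, 0, -0.02, 0.075, -0.06, 0, 0, 0, 0, -0.027, 0.11, -0.06, 0, 0, 0, 0, -0.0337, 0.135, -0.06, 0, 0, 0, 0, -0.0337, 0.1424, -0.06, 0, 0, 0, 0, -0.0337, 0.1424, -0.05, 0, 0, 0, 0, -0.0337, 0.1424, -0.05, 0, 0, 0, 0])

```text
clock: 16.05
eef_pos: [458.4, -149.1, 191.4]
tcp_rot: [-3.141, 0.001, -0.049]
contact_force: [-0.9, 0.2, 0.2]
opening: -0.001
```

```bash
python3 - <<'E'
from h import *
f=cam('wrist','w10.png'); s=sense(); print(s['eef_pos'],s['contact_force'])
g=cv2.cvtColor(f['color'],cv2.COLOR_BGR2GRAY)
p=px(f,[458.5,-149.3,90]); tip=px(f,[s['eef_pos'][0],s['eef_pos'][1],s['eef_pos'][2]-73]); print('key exp',p,'tip',tip)
# collar (grey-blue) ring mask around key
u,v=int(p[0]),int(p[1]); sub=g[v-70:v+50:8,u-80:u+80:8]; print(sub)
print('cover right edge / det edge row scan', [int(x) for x in g[int(px(f,[530,-100,63])[1]),0:320:8]])
E
```

```text
[ 458.39489496 -148.54527451  191.64058564] [0.26772706 0.54136738 0.1158102 ]
key exp (np.float64(320.73237993887835), np.float64(234.12377635083647)) tip (np.float64(319.7919395719485), np.float64(257.2139423044464))
[[ 31 160 169 168 176 175 170 173 175 175 175 171 169 175 171 172 172 168
  171 135]
 [ 28 158 171 173 169 171 174 173 171 171 171 166 170 170 170 172 173 168
  170 101]
 [ 38 155 172 170 171 171 169 171 172 169 168 172 169 170 171 169 172 171
  173 116]
 [ 31 158 170 170 168 171 171 171 169 172 173 172 169 174 168 171 175 173
  169 124]
 [ 37 158 170 169 172 167 167 173 170 170 162 169 250 172 173 174 184 247
  247 122]
 [ 38 164 168 171 173 172 169 150  79  90  91  83  91 233 245 247 247 247
  246 119]
 [ 33 162 171 171 172 171 166  89  85  87  87  88 183 142 247 247 247 247
  246 139]
 [ 31 173 167 170 167 169  89  88  62  37  41  28 182 188 247 247 247 247
  246 122]
 [ 32 162 171 169 170 168  90  89  43  34  35  32 143 188 247 247 247 247
  245 116]
 [ 39 157 170 168 171 166  83  82  35  26  19  78  61 190 247 247 247 247
  245 131]
 [ 35 127 169 166 166 171 121  88 107 110  63 111 129 181 247 247 247 247
  241 122]
 [ 31 110 165 169 170 164 166  41 113 107  59 111  56 251 247 247 247 247
  232 127]
 [ 40  83 162 167 167 167  52  38 114 105  60 111  40  36 247 247 247 247
  212 123]
 [ 25  50 167 231 236 166  40  39 110 111  50 109  44  39 247 247 247 247
  167 108]
 [ 27  43 162 247 247 247  43  42 110 101  45 110  49  36 252 247 247 247
  153 117]]
cover right edge / det edge row scan [50, 50, 51, 50, 48, 56, 47, 46, 52, 49, 54, 44, 50, 33, 34, 36, 36, 32, 39, 31, 40, 38, 34, 37, 33, 44, 34, 45, 40, 36, 166, 172, 174, 35, 67, 81, 75, 77, 75, 79]
```

The key's dark top and collar are centred at about u=319, aligned with the tip. Pressing now.

>>> drive_tool(targets=[0, 0, 0.01, 0, 0, 0, 0, 0, 0, 0.02, 0, 0, 0, 0, 0, 0, 0.025, 0, 0, 0, 0, 0, 0, 0.027, 0, 0, 0, 0, 0, 0, 0.027, 0, 0, 0, 0])

```text
clock: 16.52
eef_pos: [458.5, -148.7, 164.8]
tcp_rot: [-3.141, 0.002, -0.048]
contact_force: [-1.2, 2.3, 3.7]
opening: 0.004
```

>>> drive_tool(targets=[0, 0, 0.001, 0, 0, 0, 0, 0, 0, 0.002, 0, 0, 0, 0, 0, 0, 0.002, 0, 0, 0, 0])

```text
clock: 16.77
eef_pos: [458.7, -149.2, 163.7]
tcp_rot: [-3.141, -0.0, -0.048]
contact_force: [-1.2, 3.8, 3.0]
opening: -0.0
```

>>> drive_tool(targets=[0, 0, 0.001, 0, 0, 0, 0, 0, 0, 0.002, 0, 0, 0, 0, 0, 0, 0.002, 0, 0, 0, 0])

```text
clock: 17.02
eef_pos: [458.8, -149.3, 162.1]
tcp_rot: [-3.141, -0.0, -0.048]
contact_force: [-2.6, 3.2, 9.9]
opening: 0.001
```

>>> drive_tool(targets=[0, 0, 0.001, 0, 0, 0, 0, 0, 0, 0.002, 0, 0, 0, 0, 0, 0, 0.002, 0, 0, 0, 0])

```text
clock: 17.27
eef_pos: [459.0, -149.4, 161.6]
tcp_rot: [-3.142, -0.0, -0.048]
contact_force: [-10.2, 6.6, 33.3]
opening: 0.001
```

A stiff stop at 33 N. I'll release in steps and read the force curve, to tell whether the key itself bottomed out.

>>> drive_tool(targets=[0, 0, -0.001, 0, 0, 0, 0, 0, 0, -0.002, 0, 0, 0, 0, 0, 0, -0.002, 0, 0, 0, 0])

```text
clock: 17.52
eef_pos: [458.8, -149.4, 162.1]
tcp_rot: [3.142, -0.001, -0.048]
contact_force: [-1.7, 3.4, 7.8]
opening: 0.003
```

>>> drive_tool(targets=[0, 0, -0.001, 0, 0, 0, 0, 0, 0, -0.001, 0, 0, 0, 0, 0, 0, -0.001, 0, 0, 0, 0])

```text
clock: 17.77
eef_pos: [458.8, -149.4, 162.7]
tcp_rot: [3.142, -0.0, -0.048]
contact_force: [-1.1, 2.3, 4.5]
opening: -0.003
```

>>> drive_tool(targets=[0, 0, -0.001, 0, 0, 0, 0, 0, 0, -0.001, 0, 0, 0, 0, 0, 0, -0.001, 0, 0, 0, 0])

```text
clock: 18.02
eef_pos: [458.8, -149.4, 163.6]
tcp_rot: [3.142, -0.0, -0.048]
contact_force: [0.2, 2.0, 3.2]
opening: -0.0
```

>>> drive_tool(targets=[0, 0, -0.001, 0, 0, 0, 0, 0, 0, -0.001, 0, 0, 0, 0, 0, 0, -0.001, 0, 0, 0, 0])

```text
clock: 18.27
eef_pos: [458.9, -149.4, 164.6]
tcp_rot: [3.141, -0.0, -0.048]
contact_force: [0.2, 1.2, 2.9]
opening: -0.001
```

>>> drive_tool(targets=[0, 0, -0.001, 0, 0, 0, 0, 0, 0, -0.001, 0, 0, 0, 0, 0, 0, -0.001, 0, 0, 0, 0])

```text
clock: 18.52
eef_pos: [458.8, -149.4, 165.6]
tcp_rot: [3.141, -0.0, -0.048]
contact_force: [0.0, 1.6, 2.2]
opening: 0.002
```

>>> drive_tool(targets=[0, 0, -0.001, 0, 0, 0, 0, 0, 0, -0.001, 0, 0, 0, 0, 0, 0, -0.001, 0, 0, 0, 0])

```text
clock: 18.77
eef_pos: [458.8, -149.4, 166.6]
tcp_rot: [3.141, -0.0, -0.048]
contact_force: [0.2, 1.2, 1.8]
opening: -0.003
```

The curve is spring-like (1.8 N at 166.6 mm, 4.5 N at 162.7 mm) with a hard stop at about 162 mm, so the key bottomed over its 5 mm travel. I'll lift clear, then check the cover numerically.

>>> drive_tool(targets=[0, 0, -0.005, 0, 0, 0, 0, 0, 0, -0.015, 0, 0, 0, 0, 0, 0, -0.035, 0, 0, 0, 0, -0.01, -0.015, -0.055, 0, 0, 0, 0, -0.02, -0.04, -0.065, 0, 0, 0, 0, -0.03, -0.06, -0.07, 0, 0, 0, 0, -0.03, -0.07, -0.07, 0, 0, 0, 0, -0.03, -0.07, -0.07, 0, 0, 0, 0, -0.03, -0.07, -0.07, 0, 0, 0, 0])

```text
clock: 19.52
eef_pos: [432.6, -78.0, 236.9]
tcp_rot: [3.141, -0.001, -0.047]
contact_force: [-0.7, -0.3, -0.2]
opening: 0.0
```

```bash
python3 - <<'E'
from h import *
f=cam('wrist','w11.png'); s=sense(); print(s['eef_pos'],s['contact_force'])
g=cv2.GaussianBlur(cv2.cvtColor(f['color'],cv2.COLOR_BGR2GRAY),(3,3),0)
for x in (560,545,530):
    v=int(px(f,[x,-60,63])[1]); row=g[v]
    d=np.diff(row.astype(int)); e=[(u,int(d[u])) for u in range(len(d)) if abs(d[u])>18]
    print(x,v,[(u,s_,onz(f,u,v,63)[1].round(1)) for u,s_ in e])
a=cv2.cvtColor(cv2.imread('pics/top0.png'),cv2.COLOR_BGR2GRAY); b=cv2.cvtColor(grab_frame('top')['color'],cv2.COLOR_BGR2GRAY)
for n,(u0,u1,v0,v1) in {'beaker/funnel':(415,445,183,238),'timer':(232,260,203,232),'stoppers':(288,314,160,172),'petri':(446,472,218,243)}.items():
    print(n,np.abs(a[v0:v1,u0:u1].astype(int)-b[v0:v1,u0:u1]).mean().round(1))
E
```

```text
[432.67364823 -78.33719428 236.70590231] [-8.97308757e-04 -6.78634449e-01 -9.56940831e-01]
560 23 [(121, -45, np.float64(53.1)), (122, -62, np.float64(52.4)), (123, -47, np.float64(51.7)), (347, 22, np.float64(-102.6)), (348, 22, np.float64(-103.2)), (370, 22, np.float64(-118.4)), (371, 36, np.float64(-119.1)), (372, 28, np.float64(-119.8)), (374, -35, np.float64(-121.1)), (375, -63, np.float64(-121.8)), (376, -55, np.float64(-122.5)), (377, -25, np.float64(-123.2)), (472, 19, np.float64(-188.6)), (473, 49, np.float64(-189.3)), (474, 61, np.float64(-190.0)), (475, 43, np.float64(-190.7)), (488, -29, np.float64(-199.7)), (489, -37, np.float64(-200.3)), (490, -26, np.float64(-201.0))]
545 47 [(124, -24, np.float64(54.4)), (125, -50, np.float64(53.7)), (126, -59, np.float64(53.0)), (127, -39, np.float64(52.3)), (346, 26, np.float64(-101.6)), (347, 34, np.float64(-102.3)), (348, 25, np.float64(-103.0)), (367, 22, np.float64(-116.3)), (368, 36, np.float64(-117.0)), (369, 27, np.float64(-117.7)), (373, -34, np.float64(-120.5)), (374, -64, np.float64(-121.2)), (375, -56, np.float64(-121.9))
[... 395 characters left out ...]
, np.float64(53.4)), (131, -24, np.float64(52.7)), (345, 25, np.float64(-100.5)), (346, 36, np.float64(-101.3)), (347, 27, np.float64(-102.0)), (361, 23, np.float64(-112.0)), (362, 38, np.float64(-112.7)), (363, 29, np.float64(-113.4)), (371, -28, np.float64(-119.2)), (372, -57, np.float64(-119.9)), (373, -60, np.float64(-120.6)), (374, -30, np.float64(-121.3)), (382, 19, np.float64(-127.0)), (466, 26, np.float64(-187.2)), (467, 52, np.float64(-187.9)), (468, 59, np.float64(-188.6)), (469, 38, np.float64(-189.3)), (481, -21, np.float64(-197.9)), (482, -25, np.float64(-198.6)), (547, -21, np.float64(-245.2)), (548, -22, np.float64(-245.9))]
beaker/funnel 36.2
timer 7.4
stoppers 3.0
petri 12.0
```

```bash
python3 -c "
from rig import sense,sign_off
print(sense()['contact_force'].round(2)); print(sign_off())"
```

```text
[-0.42 -0.18 -0.86]
the job is handed in; nothing more can be done
None
```

I rolled the tube to the line, then shut the cover by its ridge, then pressed and released the key. The job was handed in at about 20 s of the 64 s, with the arm clear of everything.

- **Tube:** It took four fingertip strokes at about 3–8 N. It ended about 0.5 mm past the line at mid-tube. It is still about 1.1° off parallel, roughly 1 to 1.5 mm at its ends. It started about 1.2–1.4° off, and pressing off-centre with a twist barely changed that. I did not force it, because that would have meant dragging the tube.
- **Cover:** I pushed it until it stalled at about 13 N. The last wrist picture put its edges at y about +54 and −102 mm, close to where I expected them. My estimate of the instrument's origin leaves a few millimetres of uncertainty, so the stall is the stronger evidence that it is fully shut.
- **Key:** The force rose like a spring over about 5 mm, from 1.8 N to about 5 N, then met a hard stop. I overshot to 33 N there before letting go. I did not confirm by picture that it sprang back.
- **Things standing around:** Before-and-after brightness changed little at the timer and stoppers. It changed by 12 grey levels at the petri dish and 36 at the beaker and funnel. I put the last two down to arm shadow but did not confirm it. The beaker and funnel had not moved in a picture taken before the key press. The marker was not checked.

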